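# Aim the nozzle at the inspection camera and take its picture

## Robot

A 6-joint arm with a two-finger parallel gripper is mounted at the origin on a cart in front of the work surface, level with it; the furniture and walls round the work are solid. World frame = base frame: x ahead of the robot, y to its left, z up, the work surface at z = 0. Lengths are in m, angles in degrees, forces in N, time in s.
With the tool pointing down it reaches from about 0.4 to 0.825 m from the base axis. Payload 7 kg.
Tool frame: the origin (TCP) lies on the centre line of the jaws, within the pads' length; the fingertips stand 19 mm ahead of it and the grasp point (between the pads) is the TCP; z points along the fingers, y is the line along which they close (so a half turn about z gives the same grasp; the last joint's range is limited). The gripper opens to 88 mm and grips with 3 to 60 N. Pads are 19 mm wide; open, the fingers measure 130 mm over their backs; the gripper's body (78 mm by 193 mm) begins 47 mm behind the grasp point.
Start: joints at [-23.027, 20.546, 0.682, 0, -70.136, -16.507], TCP at [0.521, -0.43, 0.246] pointing down, gripper open.
Joint ranges: [-176.03, 176.03], [-82.01, 121.73], [-58.28, 71.71], [-173.87, 95.51], [-174.79, -0.11], [-173.66, 173.66]. Speed limits (degrees/s): [136.94, 136.94, 172.46, 180, 180, 180].

## Interface

Orientations are given as [roll, pitch, yaw] about the fixed x, y, z axes, in that order (R = Rz(yaw) Ry(pitch) Rx(roll)).
In Python, from plant import * gives the robot as it stands. The module is installed in compiled form; this text tells all that it offers.
- The arm moves only by the tool play_rows, never from a script. Its argument "deltas" is a list of rows, each a list of 6 numbers: the shift along the world's x, y, z scaled (see below), then the turn, a rotation vector about the world's x, y, z scaled (see below). A call has 1 to 10 rows; each row shifts and turns the commanded pose from where the row before left it; what a row does not reach is not made up. The controller multiplies each number of a shift by 800 mm and each number of a turn by 180 degrees. A row lasts 1/10 s, in which the tool goes at most 50 mm and 8.59 degrees, less where a joint would pass 70% of its speed; a pose out of reach is approached as far as the arm can. A call with a number of a shift or a turn outside -1 to 1 is refused whole. A call with a gripper value outside its range is refused whole. "gripper" is the gripper command: -1 is shut, 1 is fully open, values between are in proportion, set as the call begins (left out, the last holds). The fingers move at their own pace and stop on an object; the grip force is fixed at half the most. Time passes only in rows, so rows that do not move let the fingers close. It gives the time, the measured TCP pose, the force, the opening and the grip force at its end, in the units of the state.
- get_obs(): the state, without advancing time (a new reading comes with each control period).
- snapshot(name): name is "scene" or "top"; returns (picture, depth): 384x512x3 uint8, blue, green, red; 384x512 float32, m along the optical axis (not along the pixel's ray), 0 where there is no reading.
- camera_model(name): a dict with "fx", "fy", "cx", "cy" (pixels), "world_to_cam" (4x4, takes a point from world to camera coordinates). Camera axes: x right, y down, z forward; pixel columns grow to the right and rows downward; lengths in m; the calibration is good to about 2 mm. A picture is of the moment at which its call begins. camera_model takes no time and is no camera call.
- close_job(): hands the job in; it is judged then, once.
The state is a dict: "clock": time; "joint_pos": joint angles; "qvel": joint speeds; "tau": joint torques, N m; "tool_pos": TCP position; "orientation": TCP orientation; "force": force on the tool from outside, world axes, zero at the start; "moment": the same for the moment, N m; "opening": finger opening in m; "gripper_force": force on a finger pad.
Only numpy, scipy, OpenCV 4.12 (cv2) and the standard library are available. Lean on these libraries where they do the work, as an engineer would, in place of code of your own. Each camera call takes 0.05 s, during which the arm holds its last target. There are 200 camera calls.

## Task

Turn the steel nozzle on the inspection stand about its upright axis until its spout points straight at the camera lens, and let go of it. Then take its picture with the two-stage shutter button: press it to its halfway stop, wait there for about a second so that the camera can focus, press it fully down, and let it come up again. Do not press the shutter fully before the spout is aimed, and leave the loose things round the work where they are.

Things in the scene. Friction and masses are not known exactly. Their poses are not given: they have to be found in the camera images.
- stand: Fixed inspection stand: aluminium plate 200 x 90 x 12 mm with a turning nozzle at one end and a small black camera at the other (44 mm wide, top 77 mm above the work surface). Origin on the work surface under the nozzle's turning axis; x points level from there to the camera, z up. Plate from x = -50 to 150 mm, camera body 98 to 142 mm. A dark line on the plate runs from the nozzle to the lens.
- lens (a point): Centre of the camera lens's front, 84 mm from the turning axis along the stand's x, 52 mm above the work surface.
- nozzle_head (a point): Centre of the nozzle's square steel head, on its axis, 89 mm above the work surface. Head 28 x 28 mm, 34 mm tall (72 to 106 mm above the work surface), with four upright flats to grip; x and y are square to the flats, x points as the spout does. Below are a round body 32 mm wide and a chuck 60 mm wide. All turn together about a fixed upright axis with light friction (0.06 N m) and stay as left.
- spout_tip (a point): Mouth of the spout, a level tapered steel tube out of one side of the nozzle's round body, 46 mm from the turning axis, 52 mm above the work surface; nothing of the spout is above 61 mm.
- nozzle (a joint): Angle of the nozzle about its upright axis, rad: 0 when the spout points straight at the lens, growing anticlockwise seen from above; stops at -3.3 and +3.3. It starts 0.7 to 1.9 off.
- release: Fixed shutter release: grey block 64 x 64 x 26 mm with an aluminium collar 44 mm across (top at 33 mm). Origin at the centre of its underside, z up. On top are a steel ring 36 mm across (top at 42 mm) and in its middle a black cap 26 mm across.
- shutter_top (a point): Centre of the cap's top, 48 mm above the work surface when up. Press straight down with shut fingers. Halfway stop: cap 6 mm down, flush with the steel ring (42 mm above the work surface), at 1 to 3.5 N; then nothing gives until about 9 N. Beyond, cap and ring sink 8 mm together, to 34 mm above the work surface, at about 14 N.
- shutter_cap (a joint): How far the cap is pressed into the ring, m: 0 up, 0.006 at the halfway stop. Springs back.
- shutter_ring (a joint): How far the ring (with the cap) is pressed beyond the halfway stop, m: 0 up, 0.008 fully down. Springs back.
- petri_dish: Loose glass petri dish, 66 mm across, 15 mm tall; origin at the centre of its underside. Bystander.
- vial: Loose small clear vial with a white cap, 23 mm across, 51 mm tall; origin at the centre of its underside. Bystander.
- tall_beaker: Loose clear beaker, 52 mm across, 85 mm tall; origin at the centre of its underside. Bystander.
- pen: Loose pen lying on the work surface, 145 mm long along its y axis, 11 mm thick; origin at the centre of its underside. Bystander.
There are look-alikes about, which are no part of the job. Leave any yellow look-alike of the release alone.

How it is judged (in metres and radians):
On the way, in this order (a step that is already met when the one before it is completed fails the run):
1. the spout points at the lens within 0.17 rad (10 degrees), let go of by the fingers and still (value of joint nozzle between -0.17 and 0.17 rad and contact force between the fingers and nozzle below 0.1 N and velocity of joint nozzle between -0.05 and 0.05 rad/s), for 0.2 s.
2. the shutter rests at its halfway stop for half a second (cap at least 4.5 mm down, ring less than 3 mm down) (value of joint shutter_cap above 0.0045 m and value of joint shutter_ring below 0.003 m), for 0.5 s.
3. the shutter is fully down (ring at least 6 mm of its 8 mm) (value of joint shutter_ring above 0.006 m), for 0.05 s.
At the end, for the whole second after the job is handed in: The spout points at the lens within 0.17 rad (10 degrees) and the shutter button is up again (cap and ring within 2 mm of their tops) (value of joint nozzle between -0.17 and 0.17 rad and value of joint each of shutter_cap, shutter_ring below 0.002 m); the robot touches nothing.
It fails at once if the shutter is pressed fully (ring beyond 6 mm) while the spout is more than 0.17 rad off the lens (not (value of joint nozzle between -0.17 and 0.17 rad) and value of joint shutter_ring above 0.006 m).
It fails at once if a bystander (petri dish, vial, beaker, pen) is moved by more than 30 mm (distance of any of petri_dish, vial, tall_beaker, pen from where it was at the start of the episode above 0.03 m).
It fails at once if the vial or the beaker is tipped over (angle between any of vial, tall_beaker's own z axis and vertical above 0.5 rad).
It also fails if it takes over 61 s, if anything falls off the work surface, if the arm or the gripper's body presses on something with over 40 N, if the wrist force passes 120 N, or if a joint passes its speed limit or range.

## Working session

There is one attempt and no reset: what is moved stays moved. The work goes in short steps, Python scripts to look and compute and a tool call to move; the robot and the scene stay as the last step left them, time stands still between calls to the robot, and variables do not carry over. Pictures are saved under pics/ and viewed, at most 10 in all, crops included, and the job is handed in when it is done.

Besides the shell and the picture viewer there is one more tool, called after "Emit:" as name(argument=value, ...) on one line, values as JSON. play_rows: Moves the arm, as the interface text tells. Its arguments: {"type":"object","properties":{"deltas":{"type":"array","items":{"type":"array","items":{"type":"number","minimum":-1,"maximum":1}}},"gripper":{"type":"number"}},"required":["deltas"]}

```bash
mkdir -p pics
cat > h.py <<'E'
from plant import *
import numpy as np, cv2
def ray(cam,u,v,z):
    m=camera_model(cam);T=np.array(m["world_to_cam"]);R=T[:3,:3];c=-R.T@T[:3,3]
    d=R.T@np.array([(u-m["cx"])/m["fx"],(v-m["cy"])/m["fy"],1]);return c+d*(z-c[2])/d[2]
def proj(cam,p):
    m=camera_model(cam);T=np.array(m["world_to_cam"]);q=T[:3,:3]@np.array(p)+T[:3,3]
    return np.array([m["fx"]*q[0]/q[2]+m["cx"],m["fy"]*q[1]/q[2]+m["cy"]])
def cloud(cam,D):
    m=camera_model(cam);T=np.array(m["world_to_cam"]);v,u=np.indices(D.shape)
    P=np.stack([(u-m["cx"])/m["fx"]*D,(v-m["cy"])/m["fy"]*D,D],-1)
    return (P-T[:3,3])@T[:3,:3]
E
python3 - <<'E'
from h import *
for n in("top","scene"):
    I,D=snapshot(n); cv2.imwrite(f"pics/{n}1.png",cv2.resize(I,(800,600))); np.savez(f"{n}1.npz",I=I,D=D)
    m=camera_model(n);print(n,m["fx"],np.linalg.inv(np.array(m["world_to_cam"])).round(3).tolist())
print(get_obs())
E
```

```text
top 352.5230618435389 [[-0.025, -0.996, 0.088, 0.455], [-1.0, 0.025, -0.002, 0.014], [-0.001, -0.088, -0.996, 0.954], [0.0, 0.0, 0.0, 1.0]]
scene 429.2905806634478 [[-0.792, -0.377, 0.481, 0.103], [-0.611, 0.473, -0.635, 0.557], [0.012, -0.796, -0.605, 0.62], [0.0, 0.0, 0.0, 1.0]]
{'clock': 0.1, 'joint_pos': array([-2.30268308e+01,  2.05882763e+01,  6.37098793e-01, -1.62570144e-02,
       -7.01358079e+01, -1.65091394e+01]), 'qvel': array([-0.00667226, -0.03315128,  0.13158315,  0.18619376, -0.00887009,
       -0.0674241 ]), 'tau': array([-2.27248172e-03, -5.84163737e+01,  2.93751919e+01,  7.01549560e+00,
        1.01393394e-02, -4.23313941e-05]), 'tool_pos': array([ 0.52024496, -0.42941971,  0.24469572]), 'orientation': array([ 1.79912257e+02, -1.00673411e-02, -1.29541498e+02]), 'force': array([ 0.04422122,  0.0708983 , -0.10170701]), 'moment': array([-0.00010443,  0.03827294,  0.01099999]), 'gripper_force': 0.0, 'opening': 0.08769112143901758}
```

View pics/top1.png

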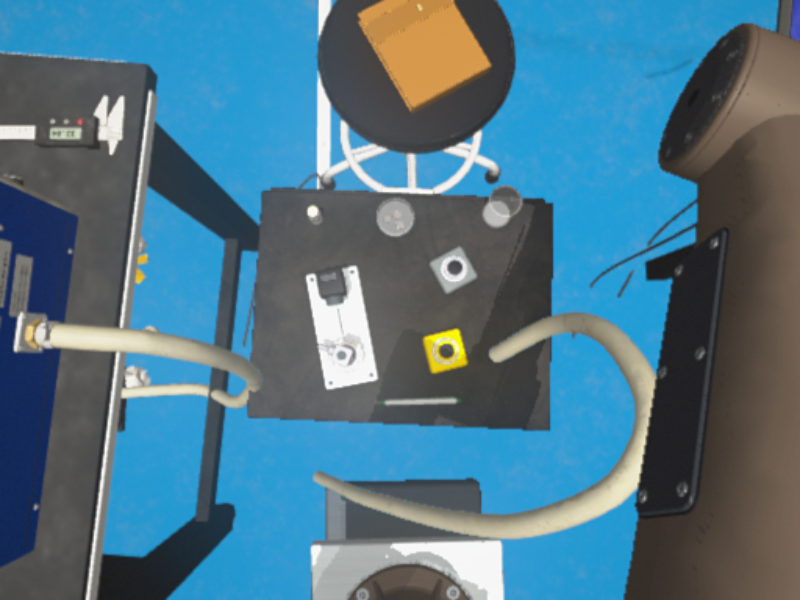

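View pics/scene1.png

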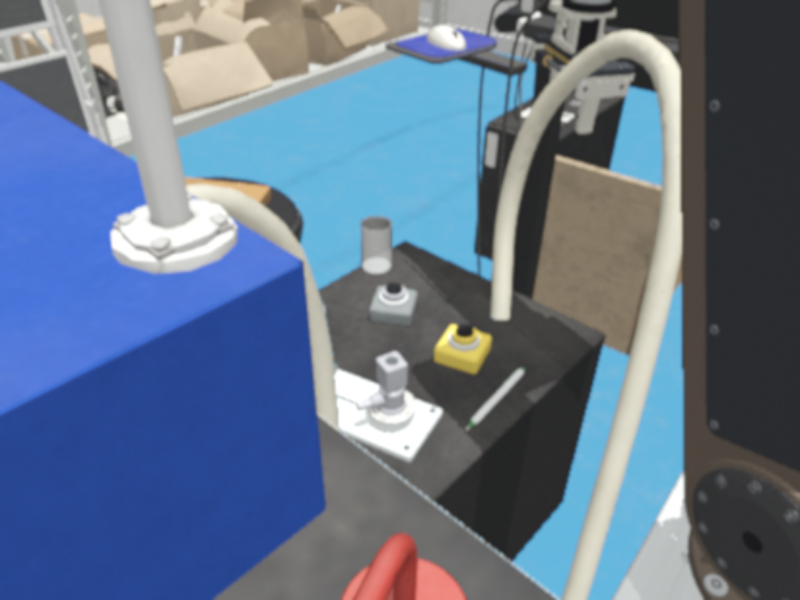

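The top view shows these candidates:
- Nozzle at about (342,355).
- Camera at (331,285).
- Grey release at (454,268), which is the one to press.
- Yellow look-alike at (446,350), to be left alone.
- Hoses with ends at (492,355) and (255,380).

Next I'll measure these and check the choice in one close crop.

Run:
```python
from h import *
z=np.load("top1.npz");I,D=z["I"],z["D"];C=cloud("top",D)
a=cv2.resize(I[160:260,180:280],(500,500),interpolation=cv2.INTER_CUBIC)
s=np.load("scene1.npz");b=cv2.resize(s["I"][215:300,210:290],None,fx=3.75,fy=5.88,interpolation=cv2.INTER_CUBIC)[:500]
b=cv2.resize(s["I"][215:300,205:285],(300,319),interpolation=cv2.INTER_CUBIC)
o=np.zeros((500,800,3),np.uint8);o[:,:500]=a;o[:319,500:]=b;cv2.imwrite("pics/crop1.png",o)
# blobs by height
Z=C[...,2]
def comp(name,mask):
    n,l,st,ce=cv2.connectedComponentsWithStats(mask.astype(np.uint8))
    for i in range(1,n):
        if st[i,4]>6:
            m=l==i;print(name,st[i].tolist(),np.median(C[m],0).round(3),C[m].min(0).round(3),C[m].max(0).round(3))
roi=np.zeros(Z.shape,bool);roi[110:285,150:370]=1;roi&=D>0
comp(">95mm",roi&(Z>.095))
comp("40-95",roi&(Z>.038)&(Z<.095))
comp("gray20-38",roi&(Z>.02)&(Z<.038))
# all depth obstacles in workspace, from scene too
S=cloud("scene",s["D"]);m=(s["D"]>0)&(S[...,2]>.11)&(S[...,0]>.2)&(S[...,0]<.95)&(abs(S[...,1])<.5)
P=S[m];
for y in np.arange(-.5,.5,.1):
    q=P[(P[:,1]>=y)&(P[:,1]<y+.1)]
    if len(q):print("y%.1f"%y,len(q),q.min(0).round(2),q.max(0).round(2))
for n in((492,355),(255,380),(210,395),(560,325),(620,380)):
    u,v=int(n[0]/1.5625),int(n[1]/1.5625);print(n,C[v,u].round(3))
```

```text
>95mm [331, 200, 39, 23, 481] [ 0.492 -0.211  0.164] [ 0.468 -0.232  0.095] [ 0.512 -0.181  0.254]
>95mm [211, 221, 15, 14, 138] [0.463 0.092 0.106] [0.446 0.076 0.098] [0.477 0.11  0.11 ]
>95mm [150, 226, 17, 20, 208] [0.445 0.212 0.208] [0.423 0.207 0.097] [0.467 0.239 0.269]
40-95 [311, 119, 23, 24, 270] [ 0.707 -0.176  0.067] [ 0.679 -0.2    0.038] [ 0.729 -0.149  0.089]
40-95 [197, 132, 7, 8, 46] [0.704 0.141 0.05 ] [0.695 0.133 0.042] [0.712 0.149 0.054]
40-95 [284, 165, 14, 14, 143] [ 0.603 -0.092  0.046] [ 0.586 -0.111  0.038] [ 0.621 -0.076  0.052]
40-95 [201, 171, 21, 26, 388] [0.574 0.11  0.073] [0.543 0.088 0.041] [0.605 0.137 0.08 ]
40-95 [316, 211, 20, 20, 193] [ 0.467 -0.172  0.069] [ 0.449 -0.194  0.038] [ 0.495 -0.155  0.094]
40-95 [278, 218, 14, 14, 148] [ 0.466 -0.074  0.045] [ 0.449 -0.09   0.038] [ 0.482 -0.057  0.051]
40-95 [203, 220, 11, 8, 50] [0.474 0.12  0.057] [0.464 0.109 0.049] [0.482 0.135 0.064]
40-95 [220, 221, 8, 14, 39] [0.463 0.08  0.054] [0.446 0.075 0.039] [0.479 0.093 0.092]
40-95 [158, 242, 10, 7, 29] [0.42  0.231 0.065] [0.413 0.221 0.04 ] [0.4
[... 741 characters left out ...]
 [0.411 0.244 0.028] [0.41  0.236 0.021] [0.415 0.25  0.037]
y-0.5 1400 [ 0.43 -0.5   0.23] [ 0.62 -0.4   0.41]
y-0.4 1068 [ 0.42 -0.4   0.23] [ 0.55 -0.34  0.41]
y-0.3 2530 [ 0.31 -0.24  0.11] [ 0.51 -0.2   0.42]
y-0.2 1643 [ 0.23 -0.2   0.11] [ 0.51 -0.1   0.41]
y-0.1 1819 [ 0.21 -0.1   0.11] [ 0.26 -0.02  0.27]
y-0.0 557 [0.22 0.09 0.46] [0.24 0.1  0.53]
y0.1 2201 [0.2 0.1 0.4] [0.23 0.11 0.53]
y0.2 2169 [0.43 0.21 0.12] [0.49 0.3  0.4 ]
y0.3 4586 [0.2  0.3  0.31] [0.54 0.4  0.49]
y0.4 48300 [0.23 0.4  0.32] [0.5  0.5  0.57]
(492, 355) [ 0.457 -0.15   0.033]
(255, 380) [0.429 0.22  0.126]
(210, 395) [ 0.388  0.415 -0.261]
(560, 325) [ 0.495 -0.217  0.198]
(620, 380) [ 0.388 -0.554 -0.441]
```

View pics/crop1.png

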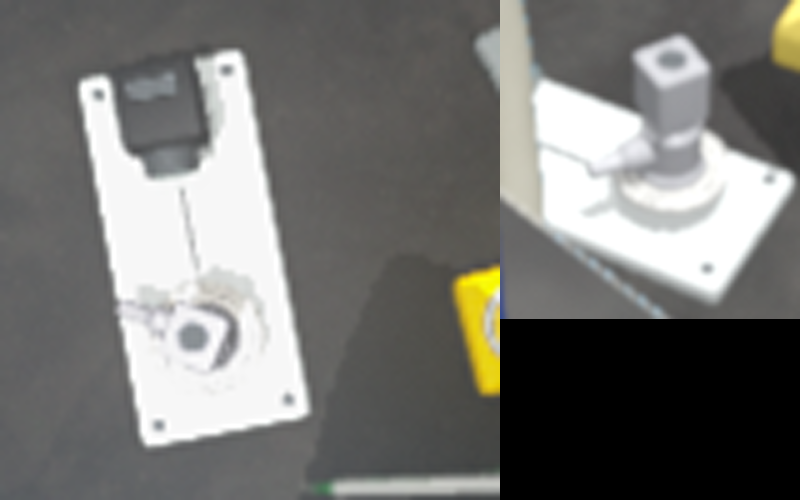

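The crop confirms the nozzle. Its spout points left, about +y, with the tip at crop pixel (122,308) and the head at (195,337). The grey release is clear of the yellow one. A hose arches between the arm's start and the work, so I'll map it before moving.

Run:
```python
from h import *
z=np.load("top1.npz");I,D=z["I"],z["D"];C=cloud("top",D)
# plate holes -> stand axis
hp=lambda x,y:(180+(x+.5)/5-.5,160+(y+.5)/5-.5)
h=[ray("top",*hp(*p),.012) for p in((98,94),(226,70),(158,425),(289,399))]
print(np.round(h,4).tolist())
d=((h[0]-h[2])+(h[1]-h[3]))[:2];print("stand x yaw",np.degrees(np.arctan2(d[1],d[0])))
e=((h[0]-h[1])+(h[2]-h[3]))[:2];print("stand y yaw",np.degrees(np.arctan2(e[1],e[0])))
print("plate ctr",np.mean(h,0))
print("head top",ray("top",*hp(196,337),.106),"tip",ray("top",*hp(122,310),.052))
# dark line
print("line",ray("top",*hp(182,188),.012),ray("top",*hp(197,268),.012))
# release
print("cap",ray("top",455/1.5625-.5+.2,267/1.5625,.048))
# hose/arms in top view, along columns
for n in((700,300),(740,60),(680,450),(700,150),(645,400),(645,450),(600,330),(570,322),(530,335),(510,345),(495,355),(620,500),(560,522),(480,520),(400,500),(325,477),(255,375),(240,360),(220,350),(180,340),(100,338),(50,335)):
    u,v=int(n[0]/1.5625),int(n[1]/1.5625);print(n,C[v,u].round(3))
s=np.load("scene1.npz");S=cloud("scene",s["D"])
print("scene")
for n in((500,315),(505,230),(520,150),(560,75),(630,45),(670,110),(670,200),(650,320),(620,440),(590,560),(720,300),(690,450),(330,400),(310,270),(260,215),(210,190)):
    u,v=int(n[0]/1.5625),int(n[1]/1.5625);print(n,S[v,u].round(3))
```

```text
[[0.5955, 0.1498, 0.012], [0.6069, 0.0805, 0.012], [0.4176, 0.1201, 0.012], [0.4296, 0.0504, 0.012]]
stand x yaw 9.562718914433164
stand y yaw 99.51717129140606
plate ctr [0.51239929 0.10020553 0.012     ]
head top [0.46280847 0.09066424 0.106     ] tip [0.47796688 0.1331101  0.052     ]
line [0.54350446 0.10533575 0.012     ] [0.50037001 0.09802151 0.012     ]
cap [ 0.60390799 -0.09378564  0.048     ]
(700, 300) [ 0.482 -0.148  0.668]
(740, 60) [ 0.624 -0.192  0.647]
(680, 450) [ 0.41  -0.117  0.697]
(700, 150) [ 0.578 -0.179  0.625]
(645, 400) [ 0.408 -0.232  0.407]
(645, 450) [ 0.405 -0.115  0.664]
(600, 330) [0.455 0.014 0.954]
(570, 322) [ 0.497 -0.22   0.229]
(530, 335) [ 0.486 -0.194  0.125]
(510, 345) [ 0.474 -0.173  0.079]
(495, 355) [ 0.457 -0.155  0.038]
(620, 500) [ 0.312 -0.203  0.403]
(560, 522) [ 0.28  -0.158  0.358]
(480, 520) [ 0.253 -0.091  0.244]
(400, 500) [0.224 0.007 0.027]
(325, 477) [ 0.193  0.172 -0.32 ]
(255, 375) [0.436 0.213 0.151]
(240, 360) [0.459 0.208 0.251]
(220, 350) [0.47  0.217 0.306]
(180, 340) [0.482 0.243 0.358]
(100, 338) [0.483 0.305 0.403]
(50, 335) [0.488 0.354 0.406]
scene
(500, 315) [ 0.456 -0.15   0.032]
(505, 230) [ 0.49  -0.2    0.138]
(520, 150) [ 0.495 -0.222  0.25 ]
(560, 75) [ 0.457 -0.231  0.355]
(630, 45) [ 0.373 -0.217  0.41 ]
(670, 110) [ 0.299 -0.164  0.368]
(670, 200) [ 0.262 -0.115  0.295]
(650, 320) [ 0.234 -0.057  0.187]
(620, 440) [0.216 0.002 0.062]
(590, 560) [ 0.196  0.065 -0.072]
(720, 300) [0.154 0.132 0.355]
(690, 450) [0.136 0.138 0.222]
(330, 400) [0.434 0.229 0.165]
(310, 270) [0.456 0.22  0.301]
(260, 215) [0.467 0.258 0.366]
(210, 190) [0.475 0.293 0.399]
```

Run:
```python
from h import *
P=[]
for n in("top","scene"):
    z=np.load(n+"1.npz");C=cloud(n,z["D"]);P.append(C[z["D"]>0])
P=np.vstack(P);ax=np.array([.463,.0915])
m=(P[:,2]>.12)&(P[:,2]<.5)&(np.hypot(*(P[:,:2]-ax).T)<.26)&(P[:,1]>.12)
H=P[m];print(len(H))
for z0 in np.arange(.12,.46,.03):
    q=H[(H[:,2]>=z0)&(H[:,2]<z0+.03)]
    if len(q):print("z%.2f"%z0,len(q),q.min(0).round(3),q.max(0).round(3))
q=H[H[:,2]<.34]
for th in range(-80,100,10):
    c,s=np.cos(np.radians(th)),np.sin(np.radians(th));d=q[:,:2]-ax
    a=abs(d@[c,s]);b=abs(d@[-s,c])
    f=lambda l,w:np.hypot(np.maximum(a-l,0),np.maximum(b-w,0)).min()
    print(th,"clear long||closing %.3f"%f(.0965,.039))
b=P[(P[:,0]>.15)&(P[:,0]<.6)&(P[:,1]>.3)&(P[:,1]<.6)&(P[:,2]>.2)]
for y in np.arange(.3,.6,.05):
    q=b[(b[:,1]>=y)&(b[:,1]<y+.05)];print("box y%.2f"%y,len(q),q.min(0).round(2),q.max(0).round(2))
```

```text
5412
z0.12 104 [0.426 0.213 0.121] [0.447 0.237 0.15 ]
z0.15 259 [0.43 0.21 0.15] [0.452 0.239 0.18 ]
z0.18 269 [0.435 0.208 0.18 ] [0.457 0.235 0.21 ]
z0.21 270 [0.44  0.207 0.21 ] [0.463 0.233 0.24 ]
z0.24 259 [0.443 0.208 0.24 ] [0.469 0.232 0.27 ]
z0.27 364 [0.389 0.21  0.27 ] [0.588 0.341 0.3  ]
z0.30 1395 [0.387 0.213 0.3  ] [0.589 0.351 0.33 ]
z0.33 569 [0.458 0.223 0.33 ] [0.485 0.268 0.36 ]
z0.36 916 [0.463 0.24  0.36 ] [0.493 0.295 0.39 ]
z0.39 1007 [0.471 0.27  0.39 ] [0.497 0.351 0.409]
-80 clear long||closing 0.019
-70 clear long||closing 0.015
-60 clear long||closing 0.013
-50 clear long||closing 0.022
-40 clear long||closing 0.037
-30 clear long||closing 0.053
-20 clear long||closing 0.065
-10 clear long||closing 0.073
0 clear long||closing 0.077
10 clear long||closing 0.076
20 clear long||closing 0.072
30 clear long||closing 0.063
40 clear long||closing 0.051
50 clear long||closing 0.035
60 clear long||closing 0.020
70 clear long||closing 0.012
80 clear long||closing 0.015
90 clear long||closing 0.019
box y0.30 2852 [0.29 0.3  0.29] [0.6  0.35 0.41]
box y0.35 18324 [0.15 0.35 0.29] [0.6  0.4  0.49]
box y0.40 26886 [0.2  0.4  0.32] [0.5  0.45 0.57]
box y0.45 24631 [0.15 0.45 0.32] [0.4  0.5  0.51]
box y0.50 11002 [0.27 0.5  0.36] [0.31 0.54 0.49]Traceback (most recent call last):
  File "<stdin>", line 19, in <module>
    return umr_minimum(a, axis, None, out, keepdims, initial, where)
ValueError: zero-size array to reduction operation minimum which has no identity
```

Emit:
play_rows(deltas=[[0.02,0,0.055,0,0,0],[0.02,0,0.055,0,0,0],[0.02,0,0.055,0,0,0],[0.02,0,0.055,0,0,0],[0.02,0,0.055,0,0,0]])

```text
clock: 0.6
tool_pos: [0.6006, -0.4294, 0.4673]
orientation: [180.0, 0.0, -129.5]
force: [1.5, -1.2, 0.5]
opening: 0.0878
gripper_force: 0.0
```

Emit:
play_rows(deltas=[[0,0.0625,0,0,0,0.011],[0,0.0625,0,0,0,0.011],[0,0.0625,0,0,0,0.011],[0,0.0625,0,0,0,0.011],[0,0.0625,0,0,0,0.011],[0,0.0625,0,0,0,0.011],[0,0.0625,0,0,0,0.011],[0,0.0625,0,0,0,0.011],[0,0.0625,0,0,0,0.011],[0,0.0625,0,0,0,0.011]])

```text
clock: 1.6
tool_pos: [0.6, 0.0723, 0.4654]
orientation: [180.0, -0.0, -109.6]
force: [0.8, -1.4, 0.2]
opening: 0.0878
gripper_force: 0.0
```

Run:
```python
from h import *
o=get_obs();print(o["tool_pos"],o["orientation"],o["joint_pos"],o["force"])
a=[cv2.resize(snapshot(n)[0],(400,300)) for n in("top","scene")]
cv2.imwrite("pics/c2.png",np.hstack(a))
```

```text
[0.59999111 0.07234577 0.46544203] [ 1.79985530e+02 -2.55773136e-03 -1.09646712e+02] [ 2.53742456e+01  1.06192186e+01  1.48763797e+01 -8.45133152e-03
 -9.42691986e+01 -4.50215864e+01] [ 0.84659006 -1.44342676  0.23356828]
```

View pics/c2.png

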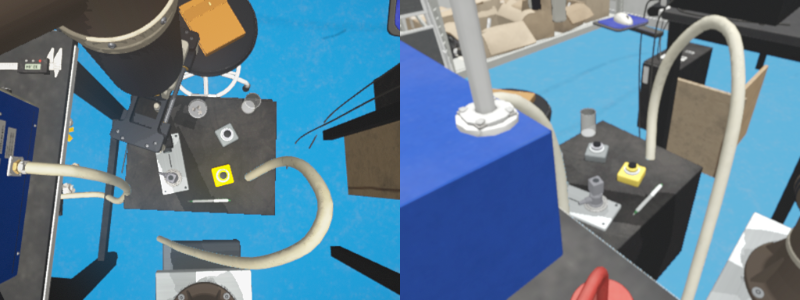

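Emit:
play_rows(deltas=[[-0.0214,0.003,-0.0414,0,0,0],[-0.0214,0.003,-0.0414,0,0,0],[-0.0214,0.003,-0.0414,0,0,0],[-0.0214,0.003,-0.0414,0,0,0],[-0.0214,0.003,-0.0414,0,0,0],[-0.0214,0.003,-0.0414,0,0,0],[-0.0214,0.003,-0.0414,0,0,0],[-0.0214,0.003,-0.0414,0,0,0],[0,0,0,0,0,0]])

```text
clock: 2.6
tool_pos: [0.4591, 0.0879, 0.1963]
orientation: [179.6, -0.3, -109.8]
force: [0.4, -0.7, -0.0]
opening: 0.0877
gripper_force: 0.0
```

Run:
```python
from h import *
o=get_obs();print(o["tool_pos"],o["orientation"],o["joint_pos"],o["force"])
a=[cv2.resize(snapshot(n)[0],(400,300)) for n in("top","scene")]
cv2.imwrite("pics/c3.png",np.hstack(a))
```

```text
[0.459094   0.08791306 0.19633854] [ 179.64913708   -0.30386182 -109.76399876] [ 34.97209771   3.35584702 -28.34735161  -0.12989972 -58.74753708
 -54.66919675] [ 0.42381294 -0.72730446 -0.01200082]
```

View pics/c3.png

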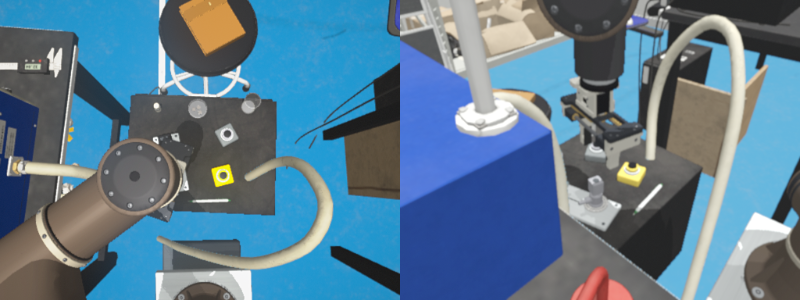

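Emit:
play_rows(deltas=[[0.005,0.0045,-0.025,0,0,0],[0,0,-0.025,0,0,0],[0,0,-0.025,0,0,0],[0,0,-0.025,0,0,0],[0,0,-0.0175,0,0,0],[0,0,-0.01,0,0,0],[0,0,0,0,0,0],[0,0,0,0,0,0]])

```text
clock: 3.5
tool_pos: [0.4685, 0.0934, 0.0994]
orientation: [-179.9, 0.0, -109.7]
force: [-0.7, -0.4, 1.0]
opening: 0.0878
gripper_force: 0.0
```

Run:
```python
from h import *
o=get_obs();print(o["tool_pos"],o["orientation"],o["force"])
I,D=snapshot("scene");cv2.imwrite("pics/c4.png",cv2.resize(I[190:310,190:310],(600,600),interpolation=cv2.INTER_CUBIC))
```

```text
[0.46851024 0.09343037 0.09942623] [-1.79946932e+02  4.28818218e-02 -1.09728201e+02] [-0.65423609 -0.39658769  0.97268743]
```

View pics/c4.png

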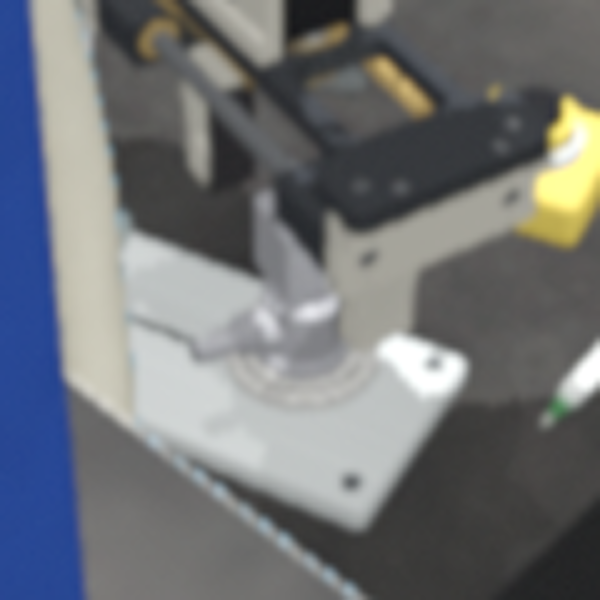

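The head at (290,240) is between the open fingers, with the spout pointing to the left in the crop. I'll centre the gripper and close it.

Emit:
play_rows(deltas=[[-0.007,-0.0025,-0.009,0,0,0],[0,0,0,0,0,0],[0,0,0,0,0,0]])

```text
clock: 3.85
tool_pos: [0.4618, 0.091, 0.0915]
orientation: [-180.0, 0.0, -109.7]
force: [0.1, 0.4, 0.2]
opening: 0.0879
gripper_force: 0.0
```

Emit:
play_rows(deltas=[[0,0,0,0,0,0],[0,0,0,0,0,0],[0,0,0,0,0,0],[0,0,0,0,0,0],[0,0,0,0,0,0],[0,0,0,0,0,0],[0,0,0,0,0,0],[0,0,0,0,0,0]], gripper=-1)

```text
clock: 4.65
tool_pos: [0.4633, 0.0914, 0.0916]
orientation: [-179.9, 0.1, -109.7]
force: [22.6, -8.4, -20.8]
opening: 0.0294
gripper_force: 11.9
```

Emit:
play_rows(deltas=[[0.0015,-0.0005,0,0,0,0],[0,0,0,0,0,0],[0,0,0,0,0,0]])

```text
clock: 4.95
tool_pos: [0.4641, 0.0911, 0.0916]
orientation: [-179.9, 0.1, -109.7]
force: [5.8, -0.1, -4.6]
opening: 0.0283
gripper_force: 30.0
```

Emit:
play_rows(deltas=[[0,0,0,0,0,-0.02],[0,0,0,0,0,-0.02],[0,0,0,0,0,-0.02],[0,0,0,0,0,-0.02],[0,0,0,0,0,-0.02],[0,0,0,0,0,-0.02],[0,0,0,0,0,-0.02],[0,0,0,0,0,0],[0,0,0,0,0,0]])

```text
clock: 5.85
tool_pos: [0.4634, 0.0916, 0.0916]
orientation: [180.0, 0.1, -134.9]
force: [0.5, 5.4, 0.7]
opening: 0.028
gripper_force: 30.0
```

Emit:
play_rows(deltas=[[0,0,0,0,0,0],[0,0,0,0,0,0],[0,0,0,0,0,0],[0,0,0,0,0,0],[0,0,0,0,0,0],[0,0,0.02,0,0,0],[0,0,0.03,0,0,0],[0,0,0.02,0,0,0]], gripper=1)

```text
clock: 6.65
tool_pos: [0.4634, 0.0907, 0.1486]
orientation: [-180.0, 0.0, -134.9]
force: [0.6, 1.5, 0.6]
opening: 0.0852
gripper_force: 0.0
```

Emit:
play_rows(deltas=[[0,0,0.01,0,0,0.045],[0,0,0,0,0,0.045],[0,0,0,0,0,0.045],[0,0,0,0,0,0.045],[0,0,0,0,0,0.045],[0,0,0,0,0,0.045],[0,0,0,0,0,0.045],[0,0,0,0,0,0.045],[0,0,0,0,0,0.045],[0,0,0,0,0,0.045]])

```text
clock: 7.65
tool_pos: [0.4631, 0.0906, 0.1553]
orientation: [180.0, 0.0, -53.6]
force: [0.6, 0.5, 0.6]
opening: 0.0877
gripper_force: 0.0
```

Emit:
play_rows(deltas=[[0,0,0,0,0,0.045],[0,0,0,0,0,0.005],[0,0,0,0,0,0],[0,0,0,0,0,0],[0,0,0,0,0,0]])

```text
clock: 8.15
tool_pos: [0.4632, 0.0907, 0.1554]
orientation: [180.0, 0.0, -45.1]
force: [0.8, -0.3, -0.1]
opening: 0.0877
gripper_force: 0.0
```

Emit:
play_rows(deltas=[[0,0.001,-0.025,0,0,0],[0,0,-0.025,0,0,0],[0,0,-0.02,0,0,0],[0,0,-0.01,0,0,0],[0,0,0,0,0,0],[0,0,0,0,0,0]])

```text
clock: 8.75
tool_pos: [0.4635, 0.0917, 0.0918]
orientation: [-180.0, -0.0, -44.9]
force: [0.1, 0.4, 0.5]
opening: 0.0877
gripper_force: 0.0
```

Emit:
play_rows(deltas=[[0,0,0,0,0,0],[0,0,0,0,0,0],[0,0,0,0,0,0],[0,0,0,0,0,0],[0,0,0,0,0,0],[0,0,0,0,0,0],[0,0,0,0,0,0],[0,0,0,0,0,0],[0,0,0,0,0,0],[0,0,0,0,0,0]], gripper=-1)

```text
clock: 9.75
tool_pos: [0.4649, 0.0931, 0.0916]
orientation: [-179.8, -0.0, -44.9]
force: [5.1, 5.4, -5.9]
opening: 0.0279
gripper_force: 30.0
```

Emit:
play_rows(deltas=[[0,0,0,0,0,-0.025],[0,0,0,0,0,-0.025],[0,0,0,0,0,-0.025],[0,0,0,0,0,-0.025],[0,0,0,0,0,-0.025],[0,0,0,0,0,-0.025],[0,0,0,0,0,-0.025],[0,0,0,0,0,-0.0225],[0,0,0,0,0,0],[0,0,0,0,0,0]])

```text
clock: 10.75
tool_pos: [0.4648, 0.0931, 0.0916]
orientation: [-179.8, 0.1, -80.5]
force: [4.4, 5.1, -5.2]
opening: 0.0281
gripper_force: 30.0
```

Emit:
play_rows(deltas=[[0,0,0,0,0,0],[0,0,0,0,0,0],[0,0,0,0,0,0],[0,0,0,0,0,0],[0,0,0,0,0,0],[0,0,0,0,0,0],[0,0,0.03,0,0,0],[0,0,0.05,0,0,0],[0,0,0.05,0,0,0]], gripper=1)

```text
clock: 11.65
tool_pos: [0.4627, 0.0911, 0.1963]
orientation: [179.9, -0.0, -80.5]
force: [0.6, 0.4, -0.0]
opening: 0.0866
gripper_force: 0.0
```

Emit:
play_rows(deltas=[[0.022,-0.029,0,0,0,-0.025],[0.022,-0.029,0,0,0,-0.025],[0.022,-0.029,0,0,0,-0.025],[0.022,-0.029,0,0,0,-0.025],[0.022,-0.029,0,0,0,-0.025],[0.022,-0.029,0,0,0,-0.025],[0.022,-0.029,0,0,0,-0.025],[0.022,-0.029,0,0,0,-0.025],[0,0,0,0,0,0],[0,0,0,0,0,0]], gripper=-1)

```text
clock: 12.65
tool_pos: [0.6038, -0.0946, 0.1947]
orientation: [179.9, -0.0, -116.5]
force: [-0.7, 1.1, -0.1]
opening: 0.0129
gripper_force: 0.0
```

Run:
```python
from h import *
o=get_obs();print(o["tool_pos"],o["orientation"],o["force"],o["opening"])
I,D=snapshot("scene");J,E=snapshot("top")
o=np.hstack([cv2.resize(I[150:310,190:350],(400,400),interpolation=cv2.INTER_CUBIC),cv2.resize(J[120:260,170:310],(400,400),interpolation=cv2.INTER_CUBIC)])
cv2.imwrite("pics/c5.png",o)
z=np.load("scene1.npz");A=z["I"]
# black cap in first scene image -> ray at z=.048
g=cv2.cvtColor(A,cv2.COLOR_BGR2GRAY);m=np.zeros_like(g);m[178:192,243:262]=(g[178:192,243:262]<60)
n,l,s,c=cv2.connectedComponentsWithStats(m)
for i in range(1,n):print(s[i],c[i],ray("scene",*c[i],.045))
```

```text
[ 0.60376166 -0.09461657  0.19470426] [ 1.79936157e+02 -3.16064141e-02 -1.16531555e+02] [-0.68187162  1.06782863 -0.13905104] 0.012900247093864439
[249 183   6   4  22] [251.5        184.36363636] [ 0.60678235 -0.09086274  0.045     ]
```

View pics/c5.png

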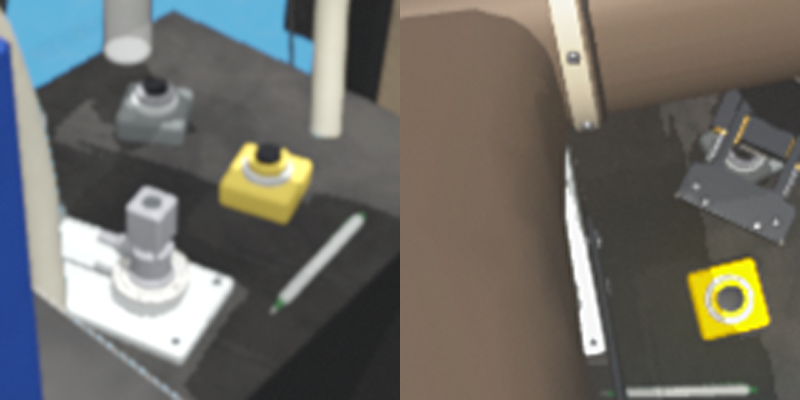

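The left crop shows the spout pointing along the plate towards the camera, and the right crop shows the gripper over the grey release. I'll descend to just above the cap.

Emit:
play_rows(deltas=[[0.001,0.002,-0.04,0,0,0],[0,0,-0.04,0,0,0],[0,0,-0.04,0,0,0],[0,0,-0.025,0,0,0],[0,0,-0.008,0,0,0],[0,0,0,0,0,0],[0,0,0,0,0,0]])

```text
clock: 13.45
tool_pos: [0.6056, -0.092, 0.0743]
orientation: [-179.9, 0.0, -116.4]
force: [0.2, 0.5, 1.3]
opening: 0.0003
gripper_force: 0.0
```

Emit:
play_rows(deltas=[[0,0,-0.005,0,0,0],[0,0,-0.005,0,0,0],[0,0,0,0,0,0],[0,0,0,0,0,0]])

```text
clock: 13.85
tool_pos: [0.6053, -0.0924, 0.0654]
orientation: [-179.9, 0.0, -116.5]
force: [1.0, 2.3, 1.3]
opening: 0.0007
gripper_force: 0.8
```

Emit:
play_rows(deltas=[[0,0,-0.0025,0,0,0],[0,0,-0.0025,0,0,0],[0,0,0,0,0,0],[0,0,0,0,0,0]])

```text
clock: 14.25
tool_pos: [0.6053, -0.0924, 0.0614]
orientation: [-179.9, 0.0, -116.5]
force: [0.3, 1.8, 4.7]
opening: 0.0003
gripper_force: 2.4
```

Emit:
play_rows(deltas=[[0,0,-0.0005,0,0,0],[0,0,0,0,0,0],[0,0,0,0,0,0],[0,0,0,0,0,0],[0,0,0,0,0,0],[0,0,0,0,0,0],[0,0,0,0,0,0],[0,0,0,0,0,0],[0,0,0,0,0,0],[0,0,0,0,0,0]])

```text
clock: 15.25
tool_pos: [0.6053, -0.0923, 0.0614]
orientation: [-179.9, 0.0, -116.5]
force: [0.3, 1.7, 7.7]
opening: 0.0005
gripper_force: 4.1
```

Emit:
play_rows(deltas=[[0,0,0,0,0,0],[0,0,0,0,0,0],[0,0,-0.004,0,0,0],[0,0,-0.004,0,0,0],[0,0,-0.003,0,0,0],[0,0,0,0,0,0],[0,0,0,0,0,0],[0,0,0,0,0,0]])

```text
clock: 16.05
tool_pos: [0.6053, -0.0924, 0.0533]
orientation: [-179.9, 0.0, -116.4]
force: [-3.2, 2.8, 14.2]
opening: 0.0008
gripper_force: 7.3
```

Emit:
play_rows(deltas=[[0,0,0,0,0,0],[0,0,0.01,0,0,0],[0,0,0.02,0,0,0],[0,0,0.04,0,0,0],[0,0,0.05,0,0,0],[0,0,0.05,0,0,0],[0,0,0.05,0,0,0],[0,0,0,0,0,0],[0,0,0,0,0,0],[0,0,0,0,0,0]])

```text
clock: 17.05
tool_pos: [0.6038, -0.0926, 0.2263]
orientation: [179.9, -0.1, -116.5]
force: [-0.1, 0.5, -1.2]
opening: 0.0004
gripper_force: 0.0
```

Run:
```python
from h import *
o=get_obs();print(o["clock"],o["tool_pos"],o["force"])
I,D=snapshot("scene");s=np.load("scene1.npz")["I"]
c=lambda A:cv2.resize(A[150:310,190:350],(400,400),interpolation=cv2.INTER_CUBIC)
cv2.imwrite("pics/c6.png",np.hstack([c(s),c(I)]))
```

```text
17.05 [ 0.60379186 -0.09255227  0.22634233] [-0.1038371   0.46387471 -1.21615503]
```

View pics/c6.png

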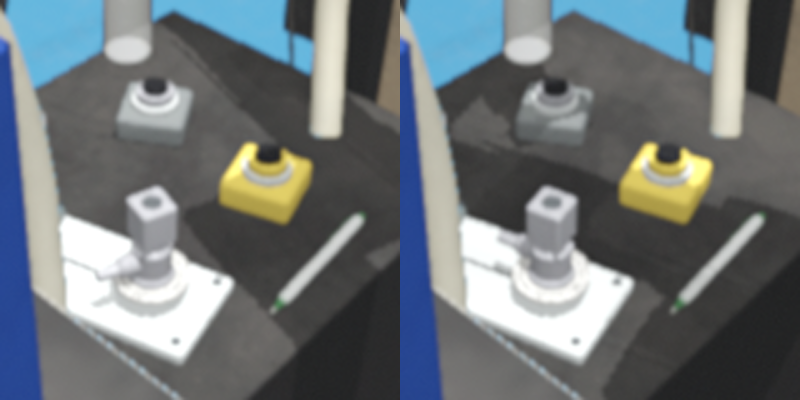

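The right crop (after) shows the spout turned onto the plate line and the grey button back up. The bystanders have not moved. I'll check the spout tip's pixel once against the ideal.

Run:
```python
from h import *
for a in(-15,0,15):
    t=np.radians(9.55+a);p=proj("scene",[.463+.046*np.cos(t),.0917+.046*np.sin(t),.052]);print(a,(p-[190,150])*2.5+[400,0])
```

```text
-15 [511.77732652 226.14085391]
0 [502.23363618 234.63798011]
15 [496.02782466 244.66295419]
```

```bash
python3 -c "
from plant import *
print(close_job())"
```

```text
the job is handed in; nothing more can be done
None
```

I turned the nozzle until the spout pointed at the lens and let go, held the shutter at its halfway stop for over a second, pressed it fully down and let it come up, and handed the job in at about 17 s; no verdict came back. By measurement the spout was aimed to within about 5 degrees.

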